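# Put the tyre lever and the pump on their bench supports

### The arm

A 7-joint arm with a two-finger parallel gripper is mounted at the origin on the work surface. World frame = base frame: x ahead of the robot, y to its left, z up, the work surface at z = 0. Lengths are in mm, angles in rad, forces in N, time in s.
With the tool pointing down it reaches from about 400 to 750 mm from the base axis. Payload 19.5 kg.
Tool frame: the origin (TCP) lies between the finger pads; the fingertips stand 25 mm ahead of it and the grasp point (between the pads) lies 6 mm ahead of it; z points along the fingers, y is the direction in which the jaws open and shut (so a half turn about z gives the same grasp; the last joint's range is limited). The gripper opens to 85 mm and grips with 20 to 120 N. Pads are 22 mm wide; open, the fingers measure 114 mm over their backs; the gripper's body (76 mm by 85 mm) begins 54 mm behind the grasp point. The pads swing forward as they close: fully open they stand 13 mm farther back than shut.
Start: joints at [-1.218, 0.707, -0.028, 1.485, 0.022, 0.951, -0.075], TCP at [221.145, 530.747, 256.268] pointing down, gripper open.
Joint ranges: [-2.71, 2.71], [-0.32, 2.16], [-1.57, 1.52], [0, 2.45], [-1.46, 4.6], [0, 2.02], [-2.83, 2.83]. Speed limits (rad/s): [1.89, 1.89, 2.57, 2.57, 3.01, 3.01, 3.01].

### API

Orientations are given as a unit quaternion [w, x, y, z].
In Python, from station import sensors, vision, sign_off gives the robot as it stands. The module is installed in compiled form; this text tells all that it offers.
- The arm moves only by the tool arm_command, never from a script. Its arguments are lists of equal length, an entry for each row: "fingers": the opening, from 0 (shut) to 1 (fully open); "translation": the shift along the tool's x, y, z scaled (see below), a list of three; "twist": the turn, a rotation vector about the tool's x, y, z scaled (see below), a list of three. A call has 1 to 20 rows; each row shifts and turns the commanded pose from where the row before left it, along the tool's axes as they then stand; what a row does not reach is not made up. The controller multiplies each number of a shift by 40 mm and each number of a turn by 0.12 rad. A row lasts 1/12 s, in which the tool goes at most 41.7 mm and 7.16 degrees, less where a joint would pass 70% of its speed; a pose out of reach is approached as far as the arm can. A call with a number of a shift or a turn outside -1 to 1 is refused whole. A call with a gripper value outside its range is refused whole. The fingers move at their own pace and stop on an object; "grip_force" is the grip in N (left out, the last holds). Time passes only in rows, so rows that do not move let the fingers close. It gives the time, the measured TCP pose, the force and the opening at its end, in the units of the state.
- sensors.get_obs(): the state, without advancing time (a new reading comes with each control period).
- vision.grab_frame(name): name is "scene" or "top"; returns (picture, depth): 420x560x3 uint8, red, green, blue; 420x560 float32, mm along the optical axis (not along the pixel's ray), 0 where there is no reading.
- vision.camera_params(name): a dict with "intrinsics" (3x3 intrinsics, pixels), "dist" ([k1, k2, p1, p2, k3] as OpenCV has them; the pictures are not rectified), "view" (4x4, takes a point from world to camera coordinates). Camera axes: x right, y down, z forward; pixel columns grow to the right and rows downward; lengths in mm; the calibration is good to about 2 mm. A picture is of the moment at which its call begins. camera_params takes no time and is no camera call.
- sign_off(): hands the job in, once; it reports no verdict.
The state is a dict: "time_s": time; "qpos": joint angles; "dq": joint speeds; "joint_torque": joint torques, N m; "tool_pos": TCP position; "ee_rot": TCP orientation; "ft_force": force on the tool from outside, world axes, zero at the start; "moment": the same for the moment, N m; "finger_gap": finger opening in mm.
Only numpy, scipy, OpenCV 4.12 (cv2) and the standard library are available. Lean on these libraries where they do the work, as an engineer would, in place of code of your own. Each camera call takes 0.05 s, during which the arm holds its last target. There are 200 camera calls.

### The job

The tyre lever has been left lying in the notches of the pump rest. First lay the lever flat and centred across both arms of the sloped cradle, hook end either way, with its long edge close against the two stops; then set the pump level in both notches of the rest, barrel centred between the forks and head towards the end plate. Set both down gently rather than dropping them, and leave the mallet, tin, flask, bottle cage and spanner where they are.

Things in the scene. Friction and masses are not known exactly. Their poses are not given: they have to be found in the camera images.
- lever: Steel tyre lever: flat bar 150 mm long (own y), 22 wide (x), 6 thick (z), 0.16 kg; its last 15 mm at +y is a hook bent up 10 mm. Origin: centre of its flat underside. It starts level in both notches of the rest, along the rest's y, up to 8 mm off centre, underside 101 mm above the bench; under it, between the forks, is free air down to the base.
- pump: Blue hand pump lying on the bench, 195 mm long along own y, 0.32 kg, balanced near the origin. Origin: on its axis at mid barrel, 20 mm above the bench as it lies. Round barrel 30 mm diameter, y -65 to +65. Head: 40 mm square block, y -65 to -87. Handle end: 12 mm rod, y 65 to 80; 40 mm square hub, y 80 to 108, with a T-bar 78 mm long (x).
- pump_handle (a point): Centre of the pump's T-handle, on the axis, 94 mm from pump towards its +y.
- rest: Fixed dark steel pump rest. Origin: on the bench midway between its two forks; own y along the line of the forks, z up. Base 60 (x) x 170 mm (y -105 to 65), 8 thick. Forks at y -50 and +50, 8 mm thick, each with a V notch at x 0 (sides 45 degrees): bottom at height 90 mm, tips 108 mm at x +-18. The 30 mm barrel sits with its axis at height 111 mm.
- end_plate (a point): Top middle of the rest's upright end plate, 120 mm above the bench, at y -97 mm of the rest. Plate 50 mm wide, 4 mm thick. The pump's head goes on this side; the T-handle beyond the other fork.
- cradle: Fixed dark steel lever cradle. Origin: on the bench under the middle of the sloped arms; own x points towards the high side, y along the line joining the two arms, z up. Base plate 70 x 130 x 8 mm; two 8 x 14 mm posts at y -50 and +50 carry the arms.
- arms: The cradle's two sloped arms. Origin: midway between them, on their upper surface, 100 mm above the bench; own x up the slope (25 degrees), y from arm to arm, z square to the slope. Each arm is 10 mm wide, at y -50 and +50; surface from the stop at x -22 mm to the high end at x 30; stops 12 mm high; open air between the arms. A lever against the stops has its origin at x -11 mm.
- mallet: Bystander: rubber-tipped mallet lying by the pump, 200 mm long (own y; head at +y 80 mm, 74 mm across, 40 mm high). Origin: on the bench under its middle.
- tin: Bystander: closed aluminium tin, 60 mm diameter, 45 mm high, standing beside the pump's barrel. Origin: centre of its underside.
- flask: Bystander: steel bottle standing between the two supports, 72 mm diameter, 200 mm high. Origin: centre of its underside.
- cage: Bystander: aluminium bottle cage lying on the bench, 150 mm long (x), 75 mm wide, 65 mm high. Origin: centre of its underside.
- spanner: Bystander: steel spanner lying on the bench, 180 mm long (x). Origin: under its middle.
Not all that is in view belongs to the job. What is shaped like the lever but blue is not meant.

How it is judged (in metres and radians):
On the way, in this order (a step that is already met when the one before it is completed fails the run):
1. the lever lies released on the sloped cradle (x of lever in the frame of arms between -0.016 and -0.002 m and y of lever in the frame of arms between -0.013 and 0.013 m and z of lever in the frame of arms between -0.003 and 0.003 m and angle between the y axis of lever and the y axis of arms, either way round below 0.1 rad and angle between the z axis of lever and the z axis of arms, either way round below 0.08 rad and contact force between lever and the fingers below 0.1 N and linear speed of lever below 0.02 m/s and angular speed of lever below 0.2 rad/s), for 0.2 s.
2. the pump lies released in both notches of the rest (x of pump in the frame of rest between -0.004 and 0.004 m and y of pump in the frame of rest between -0.012 and 0.012 m and z of pump in the frame of rest between 0.107 and 0.115 m and angle between the y axis of pump and the y axis of rest, either way round below 0.06 rad and y of pump_handle in the frame of rest above 0.05 m and contact force between pump and the fingers below 0.1 N and linear speed of pump below 0.02 m/s and angular speed of pump below 0.2 rad/s), for 0.2 s.
At the end, for the whole second after the job is handed in: Lever flat on both arms within 3 mm, at most 9 mm from the stops, centred within 13 mm, in line within 0.1 rad. Pump axis within 4 mm of its seat in both notches, barrel centred within 12 mm, in line within 0.06 rad, T-handle away from the end plate. Both released, at rest (all of step 1 and all of step 2); the robot touches nothing.
It fails at once if the mallet or tin is pushed over 15 mm or tipped (distance of any of mallet, tin from where it was at the start of the episode above 0.015 m or angle between any of mallet, tin's own z axis and vertical above 0.25 rad).
It fails at once if the flask, cage or spanner is pushed over 15 mm or tipped (distance of any of flask, cage, spanner from where it was at the start of the episode above 0.015 m or angle between any of flask, cage, spanner's own z axis and vertical above 0.25 rad).
It fails at once if the lever or pump is dropped or banged onto its support (over 60 N) (contact force between lever and cradle above 60 N or contact force between pump and rest above 60 N).
It also fails if it takes over 64 s, if anything falls off the work surface, if the arm or the gripper's body presses on something with over 40 N, if the wrist force passes 120 N, or if a joint passes its speed limit or range.

## Working session

There is one attempt and no reset: what is moved stays moved. The work goes in short steps, Python scripts to look and compute and a tool call to move; the robot and the scene stay as the last step left them, time stands still between calls to the robot, and variables do not carry over. Pictures are saved under pics/ and viewed, on a budget of 10 in all, crops included, one or two more only if the job needs it, and the job is handed in when it is done.

Besides the shell and the picture viewer there is one more tool, called after "Emit:" by a JSON object that holds its "op" and its "data". arm_command: Moves the arm, as the interface text tells. Shifts and turns lie within -1 to 1; 1 stands for 40 mm of shift or 0.12 rad of turn. Its arguments: {"type":"object","properties":{"fingers":{"type":"array","items":{"type":"number"}},"translation":{"type":"array","items":{"type":"array","items":{"type":"number","minimum":-1,"maximum":1}}},"twist":{"type":"array","items":{"type":"array","items":{"type":"number","minimum":-1,"maximum":1}}},"grip_force":{"type":"number"}},"required":["fingers","translation","twist"]}

```bash
mkdir -p pics
cat > h.py <<'E'
import numpy as np, cv2
from station import sensors, vision
def grab(n):
    im,d=vision.grab_frame(n); p=vision.camera_params(n); np.savez(f'{n}.npz',im=im,d=d); return im,d,p
def cloud(d,p):
    K=np.array(p['intrinsics']);V=np.array(p['view']);h,w=d.shape
    u,v=np.meshgrid(np.arange(w),np.arange(h))
    q=cv2.undistortPoints(np.stack([u,v],-1).reshape(-1,1,2).astype(np.float64),K,np.array(p['dist'])).reshape(h,w,2)
    P=np.dstack([q[...,0]*d,q[...,1]*d,d]); P=(P-V[:3,3])@V[:3,:3]
    P[d<=0]=np.nan
    return P
E
python3 - <<'E'
from h import *
for n in('scene','top'):
    im,d,p=grab(n); np.save(n+'_P.npy',cloud(d,p)); cv2.imwrite(f'pics/{n}0.png',im[...,::-1])
    V=np.array(p['view']); print(n,-V[:3,:3].T@V[:3,3], V[:3,:3].round(2).tolist())
o=sensors.get_obs();print({k:np.round(v,3).tolist() for k,v in o.items()})
E
```

```text
scene [1461.55209491  805.26982869  980.82252963] [[-0.62, 0.78, 0.01], [0.43, 0.35, -0.83], [-0.65, -0.51, -0.56]]
top [ 380.95440659    2.27825845 1221.57896287] [[-0.01, -1.0, -0.01], [-1.0, 0.01, -0.07], [0.07, 0.01, -1.0]]
{'time_s': 0.1, 'qpos': [-1.218, 0.707, -0.028, 1.485, 0.022, 0.951, -0.076], 'dq': [0.001, -0.001, -0.001, -0.002, 0.001, -0.001, -0.0], 'joint_torque': [0.002, -88.431, 1.236, -23.645, 0.017, 0.005, -0.0], 'tool_pos': [221.065, 530.582, 255.885], 'ee_rot': [-0.0, 0.196, 0.981, -0.0], 'ft_force': [0.708, 0.272, 0.265], 'moment': [-0.053, 0.012, 0.016], 'finger_gap': 85.552}
```

View pics/scene0.png

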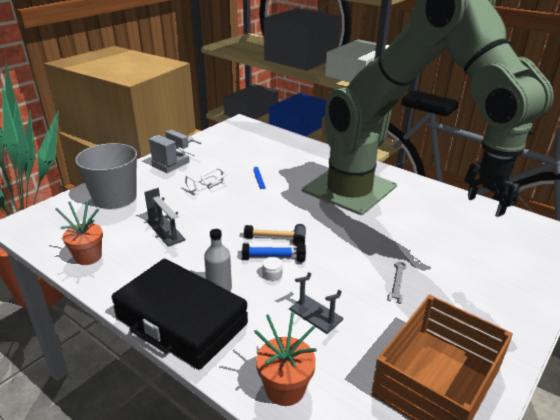

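View pics/top0.png

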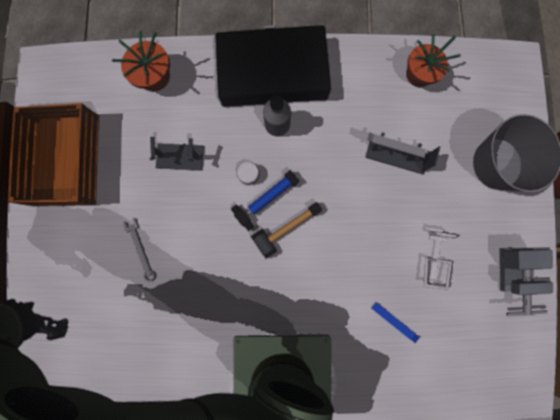

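The two views show the rest with its end plate and lever at top (400,150), and the cradle at (180,152). The pump is at (267,195), the mallet at (285,230), the tin at (248,172) and the flask at (277,115). There are two lever-shaped things: the steel bar in the rest at (400,145) and the blue bar at (395,322). The steel one is meant, since the blue bar is the excluded lookalike. I'll confirm that in a crop.

Run:
```python
from h import *
im=np.load('top.npz')['im']
a=cv2.resize(im[125:180,350:450],None,fx=8,fy=8,interpolation=cv2.INTER_CUBIC)[:440,:800]
b=cv2.resize(im[128:172,140:230],None,fx=3.5,fy=3.5,interpolation=cv2.INTER_CUBIC)
c=cv2.resize(im[165:235,225:330],None,fx=2.2,fy=2.2,interpolation=cv2.INTER_CUBIC)
o=np.zeros((600,800,3),np.uint8); o[:440]=a; o[440:440+154,:315]=b[:154]; o[440:440+154,330:330+c.shape[1]]=c[:154]
cv2.imwrite('pics/crop1.png',o[...,::-1])
P=np.load('top_P.npy');S=np.load('scene_P.npy')
def pts(A,lo,hi): 
    q=A.reshape(-1,3); return q[np.all((q>lo)&(q<hi),1)]
print('table z',np.nanmedian(P[250:300,300:350,2]), np.nanmedian(S[200:230,60:120,2]))
for (r,c) in [(145,400),(152,180),(195,267),(172,248),(230,285),(115,277),(322,395),(160,430)]: print(r,c,P[r,c].round(0))
for nm,A in(('top',P),('scene',S)):
  # rest region by top pixel lookup
  R=P[145,400]
  q=pts(A,[R[0]-110,R[1]-130,60],[R[0]+90,R[1]+130,140])
  print(nm,len(q)); 
  h,e=np.histogram(q[:,2],np.arange(60,141,4)); print(dict(zip(e,h)))
```

```text
table z 0.17459603749810026 1.8390129948559615
145 400 [ 628. -305.  109.]
152 180 [636. 278.   8.]
195 267 [510.  36.  37.]
172 248 [572.  86.  44.]
230 285 [417. -11.  31.]
115 277 [696.   8. 146.]
322 395 [ 165. -308.    8.]
160 430 [ 596. -394.   75.]
top 740
{np.int64(60): np.int64(12), np.int64(64): np.int64(7), np.int64(68): np.int64(10), np.int64(72): np.int64(13), np.int64(76): np.int64(7), np.int64(80): np.int64(11), np.int64(84): np.int64(3), np.int64(88): np.int64(10), np.int64(92): np.int64(7), np.int64(96): np.int64(14), np.int64(100): np.int64(56), np.int64(104): np.int64(323), np.int64(108): np.int64(185), np.int64(112): np.int64(35), np.int64(116): np.int64(23), np.int64(120): np.int64(23), np.int64(124): np.int64(1), np.int64(128): np.int64(0), np.int64(132): np.int64(0), np.int64(136): np.int64(0)}
scene 508
{np.int64(60): np.int64(15), np.int64(64): np.int64(20), np.int64(68): np.int64(16), np.int64(72): np.int64(15), np.int64(76): np.int64(15), np.int64(80): np.int64(17), np.int64(84): np.int64(8), np.int64(88): np.int64(15), np.int64(92): np.int64(26), np.int64(96): np.int64(24), np.int64(100): np.int64(63), np.int64(104): np.int64(143), np.int64(108): np.int64(82), np.int64(112): np.int64(18), np.int64(116): np.int64(18), np.int64(120): np.int64(11), np.int64(124): np.int64(2), np.int64(128): np.int64(0), np.int64(132): np.int64(0), np.int64(136): np.int64(0)}
```

View pics/crop1.png

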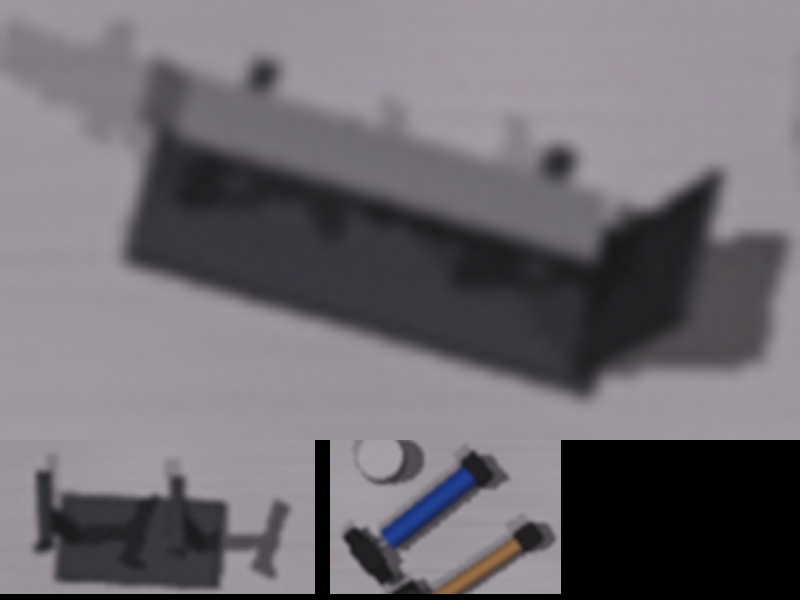

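```bash
cat > m.py <<'E'
from h import *
def reg(A,cx,cy,r,z0,z1):
    q=A.reshape(-1,3); return q[(abs(q[:,0]-cx)<r)&(abs(q[:,1]-cy)<r)&(q[:,2]>z0)&(q[:,2]<z1)]
def rect(q):
    c,s,a=cv2.minAreaRect(q[:,:2].astype(np.float32)); return np.round(c,1),np.round(s,1),round(a,1)
def show(nm,q): print(nm,len(q),rect(q) if len(q)>3 else '',q.mean(0).round(1) if len(q) else '')
E
python3 - <<'E'
from m import *
for n in('top','scene'):
    P=np.load(n+'_P.npy'); im=np.load(n+'.npz')['im'].astype(int); print('==',n)
    I=im.reshape(-1,3); q=P.reshape(-1,3)
    blue=(I[:,2]>I[:,0]+60)
    Q=np.where(blue[:,None],q,np.nan)
    show('pump barrel',reg(Q,510,36,120,5,60)); 
    b=reg(Q,510,36,120,25,60); c=b[:,:2].mean(0); w,v=np.linalg.eigh(np.cov(b[:,:2].T)); print('dir',v[:,1],np.ptp((b[:,:2]-c)@v[:,1]))
    show('rest base',reg(P,615,-310,130,4,14))
    l=reg(P,628,-305,100,103,112); show('lever',l)
    c=np.median(l[:,:2],0); w,v=np.linalg.eigh(np.cov(l[:,:2].T)); print('dir',v[:,1],'ext',np.percentile((l[:,:2]-l[:,:2].mean(0))@v[:,1],[0,5,95,100]))
    show('lever hook',reg(P,628,-305,100,112,116)); show('plate',reg(P,600,-400,50,114,124))
    show('crad base',reg(P,636,278,100,4,14))
    a=reg(P,636,278,110,84,130); show('arms',a); print(a[np.argsort(a[:,1])].round(0)[::max(1,len(a)//45)].tolist())
    show('tin',reg(P,572,86,45,38,52)); show('flask',reg(P,700,8,60,20,220));
E
```

```text
== top
pump barrel 420 (array([510.4,  30.5]), array([ 23.6, 129.4]), 38.4) [510.3  30.4  33.7]
dir [-0.61991338  0.78467025] 129.44459139254417
rest base 1266 (array([ 614.8, -309.9]), array([258.7, 258.9]), 0.3) [ 614.7 -312.     7.3]
lever 537 (array([ 626.9, -309.6]), array([182.6,  48.9]), 73.1) [ 627.5 -303.8  107.1]
dir [0.28980473 0.95708579] ext [-97.01283128 -67.65086475  70.16084512  85.56518547]
lever hook 35 (array([ 629.7, -311.4]), array([183.9,  37.7]), 70.1) [ 633.7 -282.7  113.5]
plate 45 (array([ 604.5, -394.2]), array([49.1, 38. ]), 28.2) [ 600.3 -396.5  119.5]
crad base 1320 (array([636.1, 278. ]), array([199.1, 199.9]), 89.8) [628.1 280.1   7.8]
arms 224 (array([622.5, 279.9]), array([111. ,  61.4]), 87.8) [624.2 281.4 101. ]
[[642.0, 224.0, 111.0], [637.0, 224.0, 109.0], [651.0, 225.0, 106.0], [636.0, 225.0, 105.0], [616.0, 226.0, 101.0], [619.0, 226.0, 100.0], [611.0, 226.0, 85.0], [642.0, 226.0, 112.0], [604.0, 227.0, 94.0], [628.0, 227.0, 106.0], [608.0, 228.0, 90.0], [621.0, 228.0, 101.0], [591.0, 229.0, 97.0], [645.0, 229.0, 111.0], [643.0, 229.0, 110.0], 
[... 2406 characters left out ...]
, [655.0, 328.0, 110.0], [656.0, 330.0, 108.0], [638.0, 330.0, 106.0], [634.0, 330.0, 103.0], [607.0, 331.0, 94.0], [626.0, 332.0, 98.0], [642.0, 333.0, 107.0], [653.0, 333.0, 108.0], [610.0, 334.0, 91.0], [625.0, 334.0, 99.0], [650.0, 334.0, 110.0], [641.0, 335.0, 100.0], [641.0, 335.0, 97.0], [646.0, 335.0, 101.0], [623.0, 336.0, 91.0], [627.0, 336.0, 84.0], [620.0, 337.0, 97.0], [640.0, 337.0, 101.0], [631.0, 338.0, 98.0], [597.0, 338.0, 88.0], [622.0, 338.0, 95.0], [612.0, 338.0, 85.0], [618.0, 339.0, 89.0], [602.0, 340.0, 96.0]]
tin 201 (array([573. ,  89.8]), array([56.2, 52.8]), 56.1) [573.6  90.   43.3]
flask 1170 (array([723.1,  16.5]), array([53.7, 71.9]), 33.6) [726.4  25.4 115.3]
```

```bash
cat > fit.py <<'E'
from m import *
from scipy.optimize import least_squares
def box(lo,hi,R=np.eye(3),t=np.zeros(3)): return np.array(lo,float),np.array(hi,float),R,np.array(t,float)
a=np.radians(25); RA=np.array([[np.cos(a),0,-np.sin(a)],[0,1,0],[np.sin(a),0,np.cos(a)]])
CR=[box([-35,-65,0],[35,65,8])]
for s in(-50,50): CR+=[box([-4,s-7,8],[4,s+7,95]),box([-26,s-5,-6],[30,s+5,0],RA,[0,0,100]),box([-26,s-5,0],[-22,s+5,12],RA,[0,0,100])]
RE=[box([-30,-105,0],[30,65,8]),box([-25,-99,8],[25,-95,120]),box([-18,-54,8],[18,-46,90]),box([-18,46,8],[18,54,90])]
LE=[box([-11,-75,0],[11,75,6]),box([-11,60,0],[11,75,16])]
PU=[box([-20,-87,-20],[20,-65,20]),box([-20,80,-20],[20,108,20]),box([-6,65,-6],[6,80,6])]
def sdf(q,bx):
    out=[]
    for lo,hi,R,t in bx:
        p=(q-t)@R; c=(lo+hi)/2; d=abs(p-c)-(hi-lo)/2
        out.append(np.linalg.norm(np.maximum(d,0),axis=1)+np.minimum(d.max(1),0))
    return np.min(np.abs(out),0) if False else np.array(out).min(0)
def fit(q,bx,x0,z=0,extra=None):
    def f(x):
        c,s=np.cos(x[2]),np.sin(x[2]); p=(q-[x[0],x[1],z])@np.array([[c,-s,0],[s,c,0],[0,0,1]])
        d=sdf(p,bx)
        if extra: d=np.minimum(d,extra(p))
        return d
    r=least_squares(f,x0,loss='soft_l1',f_scale=2,x_scale=[1,1,.02],diff_step=1e-4); return r.x.round(3),round(np.median(abs(r.fun)),2)
def cyl(p): 
    return np.maximum(np.hypot(p[:,0],p[:,2])-15,abs(p[:,1])-65)
E
python3 - <<'E'
from fit import *
C={n:np.load(n+'_P.npy') for n in('top','scene')}
C['both']=np.vstack([c.reshape(-1,3) for c in C.values()])
for n,P in C.items():
    q=reg(P,628,280,95,4,130); print(n,'cradle',len(q),fit(q,CR,[624,281,0]))
    q=reg(P,615,-310,115,4,130); q=q[(q[:,2]<98)|(q[:,1]<-385)]; print('  rest',len(q),fit(q,RE,[620,-308,-.29]))
    q=reg(P,620,-305,110,102,118); q=q[q[:,1]>-380]; print('  lever',len(q),fit(q,LE,[620,-308,-.29],101))
    q=reg(P,510,30,120,5,60)
    # points near pump line only
    d=np.array([-.616,.788]);r=q[:,:2]-[512,32];al=r@d;pe=r@[d[1],-d[0]]
    q=q[(al>-105)&(al<118)&(abs(pe)<24)]
    print('  pump',len(q),fit(q,PU,[512,32,.66],20,cyl))
    d2=d; print('    profile', [(k,int(((al>k)&(al<k+10)&(abs(pe)<45)).sum())) for k in range(-110,125,20)])
E
```

```text
top cradle 1577 (array([ 6.24197e+02,  2.79472e+02, -7.70000e-02]), np.float64(1.83))
  rest 1481 (array([ 6.18647e+02, -2.98215e+02, -2.19000e-01]), np.float64(2.07))
  lever 556 (array([ 6.30389e+02, -2.95656e+02, -2.98000e-01]), np.float64(1.5))
  pump 878 (array([510.902,  31.39 ,   0.656]), np.float64(1.24))
    profile [(-110, 4), (-90, 37), (-70, 61), (-50, 42), (-30, 44), (-10, 43), (10, 46), (30, 41), (50, 44), (70, 24), (90, 110), (110, 5)]
scene cradle 1286 (array([ 6.24944e+02,  2.82057e+02, -5.50000e-02]), np.float64(1.32))
  rest 939 (array([ 6.26387e+02, -3.03307e+02, -2.87000e-01]), np.float64(1.55))
  lever 231 (array([ 6.29497e+02, -2.93371e+02, -2.90000e-01]), np.float64(1.6))
  pump 662 (array([509.807,  30.997,   0.664]), np.float64(1.64))
    profile [(-110, 1), (-90, 38), (-70, 41), (-50, 30), (-30, 32), (-10, 27), (10, 35), (30, 29), (50, 40), (70, 12), (90, 61), (110, 2)]
both cradle 2863 (array([ 6.24621e+02,  2.80997e+02, -6.30000e-02]), np.float64(1.57))
  rest 2420 (array([ 6.22945e+02, -3.02508e+02, -2.59000e-01]), np.float64(1.77))
  lever 787 (array([ 6.29781e+02, -2.95162e+02, -2.93000e-01]), np.float64(1.55))
  pump 1540 (array([510.347,  31.312,   0.659]), np.float64(1.4))
    profile [(-110, 5), (-90, 75), (-70, 102), (-50, 72), (-30, 76), (-10, 70), (10, 81), (30, 70), (50, 84), (70, 36), (90, 171), (110, 7)]
```

Emit:
{"op": "arm_command", "data": {"fingers": [1, 1, 1, 1, 1, 1, 1, 1, 1, 1, 1, 1, 1, 1], "translation": [[0, 0, 0], [0, 0, 0], [0, 0, 0], [0, 0, 0], [0, 0, 0], [0, 0, 0], [0, 0, 0], [0, 0, 0], [0, 0, 0], [0, 0, 0], [0, 0, 0], [0, 0, 0], [0, 0, 0], [0, 0, 0]], "twist": [[0, 0, 0.874], [0, 0, 0.874], [0, 0, 0.874], [0, 0, 0.874], [0, 0, 0.874], [0, 0, 0.874], [0, 0, 0.874], [0, 0, 0.874], [0, 0, 0.874], [0, 0, 0.874], [0, 0, 0.874], [0, 0, 0.874], [0, 0, 0.874], [0, 0, 0.874]]}}

```text
time_s: 1.27
tool_pos: [221.0, 530.7, 256.0]
ee_rot: [0.0, 0.804, 0.595, -0.0]
ft_force: [0.5, -0.2, 0.1]
finger_gap: 85.4
```

```bash
cat > go.py <<'E'
import sys,numpy as np
from station import sensors
from scipy.spatial.transform import Rotation as Ro
# go.py x y z yaw tilt : yaw = azimuth of tool y; tilt = lean (rad) of support about its own y
def plan(x,y,z,yaw,tilt=0,off=0):
    o=sensors.get_obs(); q=np.array(o['ee_rot']); R=Ro.from_quat(q[[1,2,3,0]])
    T=Ro.from_matrix(np.array([[0,1,0],[1,0,0],[0,0,-1.]])) # yaw 0: tool y=+x, x=+y, z down
    T=Ro.from_euler('z',yaw)*Ro.from_euler('y',-tilt)*T
    d=R.inv().apply(np.array([x,y,z])-o['tool_pos'])/40; dT=T.inv().apply(np.array([x,y,z])-o['tool_pos'])/40
    w=(R.inv()*T).as_rotvec()/.12
    print('t',round(o['time_s'],2),'pos',np.round(o['tool_pos'],1),'F',np.round(o['ft_force'],1),'gap',round(o['finger_gap'],1),'q7',np.round(o['qpos'],2)[-1])
    print('shift units now-frame',d.round(3),'target-frame',dT.round(3),'twist',w.round(3))
    if __name__=='__main__': pass
if __name__=='__main__': plan(*map(float,sys.argv[1:]))
E
python3 go.py 630 -295 256 -.293
```

```text
t 1.27 pos [221.  530.7 256. ] F [ 0.5 -0.2  0.1] gap 85.4 q7 -1.23
shift units now-frame [-1.6739e+01  1.5826e+01  8.0000e-03] target-frame [-1.6809e+01  1.5751e+01  1.0000e-03] twist [-0.001  0.005 -0.037]
```

Emit:
{"op": "arm_command", "data": {"fingers": [1, 1, 1, 1, 1, 1, 1, 1, 1, 1, 1, 1, 1, 1, 1, 1, 1, 1, 1, 1], "translation": [[-0.3, 0.28, 0], [-0.6, 0.57, 0], [-0.6, 0.57, 0], [-0.6, 0.57, 0], [-0.6, 0.57, 0], [-0.6, 0.57, 0], [-0.6, 0.57, 0], [-0.6, 0.57, 0], [-0.6, 0.57, 0], [-0.6, 0.57, 0], [-0.6, 0.57, 0], [-0.6, 0.57, 0], [-0.6, 0.57, 0], [-0.6, 0.57, 0], [-0.6, 0.57, 0], [-0.6, 0.57, 0], [-0.6, 0.57, 0], [-0.6, 0.57, 0], [-0.6, 0.57, 0], [-0.6, 0.57, 0]], "twist": [[0, 0, 0], [0, 0, 0], [0, 0, 0], [0, 0, 0], [0, 0, 0], [0, 0, 0], [0, 0, 0], [0, 0, 0], [0, 0, 0], [0, 0, 0], [0, 0, 0], [0, 0, 0], [0, 0, 0], [0, 0, 0], [0, 0, 0], [0, 0, 0], [0, 0, 0], [0, 0, 0], [0, 0, 0], [0, 0, 0]]}}

```text
time_s: 2.93
tool_pos: [512.2, -47.1, 256.2]
ee_rot: [-0.0, 0.803, 0.597, -0.0]
ft_force: [0.5, 0.9, 0.8]
finger_gap: 85.3
```

```bash
python3 go.py 630 -295 200 -.293
```

```text
t 2.93 pos [512.2 -47.1 256.2] F [0.5 0.9 0.8] gap 85.3 q7 -0.04
shift units now-frame [-5.084  4.608  1.403] target-frame [-5.082  4.61   1.404] twist [-0.004  0.001  0.005]
```

Emit:
{"op": "arm_command", "data": {"fingers": [1, 1, 1, 1, 1, 1, 1, 1, 1, 1, 1], "translation": [[-0.57, 0.52, 0.1], [-0.57, 0.52, 0.16], [-0.57, 0.52, 0.16], [-0.57, 0.52, 0.16], [-0.57, 0.52, 0.16], [-0.57, 0.52, 0.16], [-0.57, 0.52, 0.16], [-0.57, 0.52, 0.16], [-0.3, 0.25, 0.1], [-0.2, 0.18, 0.06], [0, 0, 0]], "twist": [[0, 0, 0], [0, 0, 0], [0, 0, 0], [0, 0, 0], [0, 0, 0], [0, 0, 0], [0, 0, 0], [0, 0, 0], [0, 0, 0], [0, 0, 0], [0, 0, 0]]}}

```text
time_s: 3.85
tool_pos: [628.8, -294.3, 199.5]
ee_rot: [-0.0, 0.803, 0.596, -0.001]
ft_force: [0.2, -0.1, -0.8]
finger_gap: 85.3
```

```bash
python3 - <<'E'
from h import *
im,d,p=grab('scene'); cv2.imwrite('pics/s1.png',cv2.resize(im[170:270,120:260],None,fx=5,fy=5,interpolation=cv2.INTER_CUBIC)[...,::-1])
E
python3 go.py 630 -295 110 -.293
```

```text
t 3.9 pos [ 628.9 -292.8  200.1] F [0.2 0.3 0.7] gap 85.6 q7 0.23
shift units now-frame [-0.045  0.046  2.253] target-frame [-0.045  0.043  2.253] twist [-0.011  0.001 -0.003]
```

View pics/s1.png

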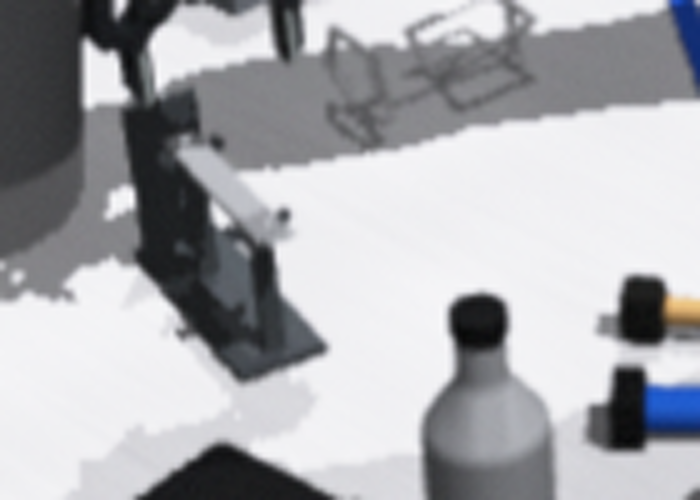

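The view shows the steel lever lying level across both forks, with its hook at the near end (285,225) and the gripper above it, clear of the plate. I'll go down and grip it.

Emit:
{"op": "arm_command", "data": {"fingers": [1, 1, 1, 1, 1, 1, 1, 1, 0, 0, 0, 0, 0, 0, 0, 0, 0, 0, 0, 0], "translation": [[-0.045, 0.045, 0.3], [0, 0, 0.5], [0, 0, 0.5], [0, 0, 0.5], [0, 0, 0.3], [0, 0, 0.15], [0, 0, 0], [0, 0, 0], [0, 0, 0], [0, 0, 0], [0, 0, 0], [0, 0, 0], [0, 0, 0], [0, 0, 0], [0, 0, 0], [0, 0, 0], [0, 0, 0], [0, 0, 0], [0, 0, 0], [0, 0, 0]], "twist": [[0, 0, 0], [0, 0, 0], [0, 0, 0], [0, 0, 0], [0, 0, 0], [0, 0, 0], [0, 0, 0], [0, 0, 0], [0, 0, 0], [0, 0, 0], [0, 0, 0], [0, 0, 0], [0, 0, 0], [0, 0, 0], [0, 0, 0], [0, 0, 0], [0, 0, 0], [0, 0, 0], [0, 0, 0], [0, 0, 0]], "grip_force": 50}}

```text
time_s: 5.57
tool_pos: [630.4, -294.5, 111.2]
ee_rot: [-0.0, 0.803, 0.597, -0.0]
ft_force: [-4.5, 1.7, 4.0]
finger_gap: 20.9
```

```bash
python3 go.py 630 -295 265 -.293
```

```text
t 5.57 pos [ 630.4 -294.5  111.2] F [-4.5  1.7  4. ] gap 20.9 q7 0.25
shift units now-frame [-0.016 -0.006 -3.846] target-frame [-0.015 -0.005 -3.846] twist [-0.003  0.001  0.005]
```

Emit:
{"op": "arm_command", "data": {"fingers": [0, 0, 0, 0, 0, 0, 0, 0, 0, 0], "translation": [[0, 0, -0.1], [0, 0, -0.3], [0, 0, -0.5], [0, 0, -0.6], [0, 0, -0.6], [0, 0, -0.6], [0, 0, -0.6], [0, 0, -0.4], [0, 0, -0.15], [0, 0, 0]], "twist": [[0, 0, 0], [0, 0, 0], [0, 0, 0], [0, 0, 0], [0, 0, 0], [0, 0, 0], [0, 0, 0], [0, 0, 0], [0, 0, 0], [0, 0, 0]]}}

```text
time_s: 6.4
tool_pos: [630.9, -294.6, 266.8]
ee_rot: [0.001, 0.803, 0.597, 0.001]
ft_force: [-0.5, 0.0, -2.7]
finger_gap: 20.8
```

Run:
```python
from fit import *
o=sensors.get_obs(); print(o['tool_pos'],o['finger_gap'],o['ft_force'])
im,d,p=grab('top'); Pt=cloud(d,p); im2,d2,p2=grab('scene'); Ps=cloud(d2,p2); 
B=np.vstack([Pt.reshape(-1,3),Ps.reshape(-1,3)])
z=o['tool_pos'][2]
for n,P in(('top',Pt),('scene',Ps),('both',B)):
    q=reg(P,620,-305,110,4,130); print(n,'rest',len(q),fit(q,RE,[627,-304,-.29])); 
    r=q[(q[:,2]>112)]; print(' plate',len(r),r.mean(0).round(1))
    q=q[(q[:,2]>15)&(q[:,2]<112)]; print(' forks/plate',fit(q,RE,[627,-304,-.29]))
    l=reg(P,630,-295,110,z-22,z+9); dd=np.array([.289,.957]); al=(l[:,:2]-o['tool_pos'][:2])@dd; pe=(l[:,:2]-o['tool_pos'][:2])@[.957,-.289]
    l2=l[(abs(pe)<18)&((abs(al)>22))]; al2=al[(abs(pe)<18)&(abs(al)>22)]
    print(' lever ends',np.percentile(al2,[1,5,95,99]).round(1),'n',len(al2), 'slope z', np.polyfit(al2,l2[:,2],1).round(3))
o=sensors.get_obs(); print(z)
```

```text
[ 630.90475743 -294.59650254  266.80573484] 20.818300073868677 [-0.48399612  0.01129858 -2.68997066]
top rest 663 (array([ 6.38542e+02, -2.98288e+02, -3.00000e-02]), np.float64(2.29))
 plate 0 [nan nan nan]
 forks/plate (array([ 6.29879e+02, -3.06331e+02, -2.16000e-01]), np.float64(4.15))
 lever ends [22.7 24.6 74.  76. ] n 256 slope z [1.03000e-01 2.58393e+02]
scene rest 1069 (array([ 6.27461e+02, -3.03498e+02, -2.63000e-01]), np.float64(1.67))
 plate 47 [ 598.3 -396.6  117.7]
 forks/plate (array([ 6.24829e+02, -3.02834e+02, -2.58000e-01]), np.float64(1.7))
 lever ends [-73.7 -31.4  74.7  76.8] n 88 slope z [2.80000e-02 2.60703e+02]
both rest 1732 (array([ 6.28497e+02, -3.03184e+02, -2.66000e-01]), np.float64(1.82))
 plate 47 [ 598.3 -396.6  117.7]
 forks/plate (array([ 6.25820e+02, -3.03408e+02, -2.71000e-01]), np.float64(1.8))
 lever ends [-33.7  22.8  74.   76.2] n 344 slope z [6.10000e-02 2.60196e+02]
266.80573483591246<stdin>:8: RuntimeWarning: Mean of empty slice.
  ret = um.true_divide(
```

```bash
python3 - <<'E'
from fit import *
Q=[]
for n in('top','scene'):
    D=np.load(n+'.npz'); P=cloud(D['d'],vision.camera_params(n)); q=reg(P,628,280,95,4,130); Q.append(q)
    print(n,fit(q,CR,[624,281,-.06])[0], 'arms',fit(q[q[:,2]>80],CR,[624,281,-.06])[0])
    base=q[(q[:,2]<13)]; print(' base',rect(base))
q=np.vstack(Q); print(fit(q,CR,[624,281,-.06])[0], 'arms',fit(q[q[:,2]>80],CR,[624,281,-.06])[0])
E
python3 go.py 600 281 267 -.063; sed -i 's/^def plan/def arms(X,Y,yaw,lx,h):\n    a=np.radians(25);c,s=np.cos(yaw),np.sin(yaw);ax=np.array([np.cos(a)*c,np.cos(a)*s,np.sin(a)]);az=np.array([-np.sin(a)*c,-np.sin(a)*s,np.cos(a)])\n    return np.array([X,Y,100])+lx*ax+(10.2+h)*az\ndef plan/' go.py; python3 -c "
from go import *
print(arms(624.6,281,-.063,-8,60),arms(624.6,281,-.063,-8,1))"
```

```text
top [ 6.24426e+02  2.79070e+02 -6.30000e-02] arms [ 6.22692e+02  2.80332e+02 -6.90000e-02]
 base (array([627.2, 279.9]), array([188.3, 188.3]), 0.4)
scene [ 6.24584e+02  2.81836e+02 -5.60000e-02] arms [ 6.24280e+02  2.81747e+02 -5.70000e-02]
 base (array([628.2, 284.7]), array([179.1, 189.1]), 89.9)
[ 6.24500e+02  2.80854e+02 -5.70000e-02] arms [ 6.23650e+02  2.81104e+02 -6.00000e-02]
t 6.5 pos [ 630.3 -294.3  264.4] F [-0.2  0.1 -1.5] gap 20.5 q7 0.22
shift units now-frame [13.553 -4.872 -0.06 ] target-frame [14.306 -1.663 -0.066] twist [-0.007 -0.002 -1.911]
[587.7549758  283.3243124  160.24186056] [612.63998713 281.75447925 106.76970112]
```

Emit:
{"op": "arm_command", "data": {"fingers": [0, 0, 0, 0, 0, 0, 0, 0, 0, 0, 0, 0, 0, 0, 0, 0, 0, 0, 0, 0], "translation": [[0.2, -0.07, -0.03], [0.45, -0.16, -0.03], [0.72, -0.26, 0], [0.76, -0.27, 0], [0.76, -0.27, 0], [0.76, -0.27, 0], [0.76, -0.27, 0], [0.76, -0.27, 0], [0.76, -0.27, 0], [0.76, -0.27, 0], [0.76, -0.27, 0], [0.76, -0.27, 0], [0.76, -0.27, 0], [0.76, -0.27, 0], [0.76, -0.27, 0], [0.76, -0.27, 0], [0.76, -0.27, 0], [0.76, -0.27, 0], [0.76, -0.27, 0], [0.76, -0.27, 0]], "twist": [[0, 0, 0], [0, 0, 0], [0, 0, 0], [0, 0, 0], [0, 0, 0], [0, 0, 0], [0, 0, 0], [0, 0, 0], [0, 0, 0], [0, 0, 0], [0, 0, 0], [0, 0, 0], [0, 0, 0], [0, 0, 0], [0, 0, 0], [0, 0, 0], [0, 0, 0], [0, 0, 0], [0, 0, 0], [0, 0, 0]]}}

```text
time_s: 8.17
tool_pos: [599.5, 313.6, 266.7]
ee_rot: [-0.0, 0.802, 0.597, -0.001]
ft_force: [-0.4, -1.3, -1.8]
finger_gap: 20.6
```

```bash
python3 go.py 588 283 220 -.06 .4363; python3 go.py 588 283 220 -.29
```

```text
t 8.17 pos [599.5 313.6 266.7] F [-0.4 -1.3 -1.8] gap 20.6 q7 -0.65
shift units now-frame [-0.814 -0.055  1.168] target-frame [-0.78  -0.712  0.956] twist [-3.629  0.427 -1.901]
t 8.17 pos [599.5 313.6 266.7] F [-0.4 -1.3 -1.8] gap 20.6 q7 -0.65
shift units now-frame [-0.814 -0.055  1.168] target-frame [-0.815 -0.057  1.168] twist [-0.009  0.006 -0.016]
```

Emit:
{"op": "arm_command", "data": {"fingers": [0, 0, 0, 0, 0, 0, 0, 0, 0, 0, 0, 0, 0], "translation": [[0, 0, 0], [0, 0, 0], [0, 0, 0], [0, 0, 0], [0, 0, 0], [0, 0, 0], [0, 0, 0], [-0.2, -0.18, 0.24], [-0.2, -0.18, 0.24], [-0.2, -0.18, 0.24], [-0.18, -0.17, 0.23], [0, 0, 0], [0, 0, 0]], "twist": [[-0.3, 0.035, -0.16], [-0.605, 0.071, -0.317], [-0.605, 0.071, -0.317], [-0.605, 0.071, -0.317], [-0.605, 0.071, -0.317], [-0.605, 0.071, -0.317], [-0.3, 0.035, -0.16], [0, 0, 0], [0, 0, 0], [0, 0, 0], [0, 0, 0], [0, 0, 0], [0, 0, 0]]}}

```text
time_s: 9.25
tool_pos: [588.6, 281.2, 220.6]
ee_rot: [0.158, 0.711, 0.669, 0.148]
ft_force: [0.3, 0.4, -2.2]
finger_gap: 20.5
```

Run:
```python
from fit import *
from go import arms,plan
from scipy.spatial.transform import Rotation as Ro
# lever in tool frame, both cams
o=sensors.get_obs();q=np.array(o['ee_rot']);R=Ro.from_quat(q[[1,2,3,0]])
for n in('top','scene'):
    im,d,p=grab(n);P=cloud(d,p).reshape(-1,3);L=R.inv().apply(P-o['tool_pos'])
    s=L[(abs(L[:,0])<90)&(abs(L[:,0])>28)&(abs(L[:,1])<18)&(L[:,2]>-12)&(L[:,2]<16)]
    print(n,len(s),'x ends',np.percentile(s[:,0],[1,99]).round(1),'y',np.percentile(s[:,1],[2,98]).round(1))
    for sg in(-1,1):
        t=s[s[:,0]*sg>0]; 
        if len(t)>5: print('  side',sg,len(t),np.median(t,0).round(1))
plan(*arms(624.3,281,-.06,-8,30),-.06,.4363); plan(*arms(624.3,281,-.06,-8,2),-.06,.4363)
im=np.load('scene.npz')['im']; cv2.imwrite('pics/s2.png',cv2.resize(im[200:340,240:400],None,fx=4,fy=4,interpolation=cv2.INTER_CUBIC)[...,::-1])
```

```text
top 260 x ends [-80.2  73. ] y [-9.4 12.9]
  side -1 231 [-55.1   2.2   4.9]
  side 1 29 [61.2  9.8  3.1]
scene 165 x ends [-77.9  77. ] y [-11.4  14.1]
  side -1 79 [-53.6   9.    6.6]
  side 1 86 [50.9  6.5  5.2]
t 9.35 pos [589.2 281.7 221.5] F [ 0.5  1.1 -2.6] gap 21.1 q7 -0.56
shift units now-frame [ 0.034 -0.691  2.118] target-frame [ 0.036 -0.689  2.119] twist [ 0.009 -0.008  0.003]
t 9.35 pos [589.2 281.7 221.5] F [ 0.5  1.1 -2.6] gap 21.1 q7 -0.56
shift units now-frame [ 0.034 -0.692  2.818] target-frame [ 0.036 -0.689  2.819] twist [ 0.009 -0.008  0.003]
```

View pics/s2.png

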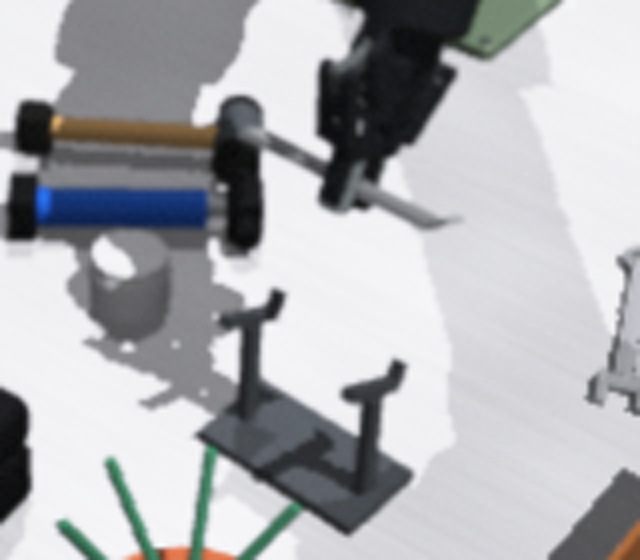

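The view shows the lever held level at (390,195), above and behind the cradle. The stops are on the robot side at (278,297) and (400,370). I'll go down close to the arms.

Emit:
{"op": "arm_command", "data": {"fingers": [0, 0, 0, 0, 0, 0, 0, 0, 0, 0, 0], "translation": [[0.03, -0.3, 0.1], [0, -0.39, 0.2], [0, 0, 0.4], [0, 0, 0.5], [0, 0, 0.5], [0, 0, 0.3], [0, 0, 0.2], [0, 0, 0.15], [0, 0, 0.05], [0, 0, 0], [0, 0, 0]], "twist": [[0, 0, 0], [0, 0, 0], [0, 0, 0], [0, 0, 0], [0, 0, 0], [0, 0, 0], [0, 0, 0], [0, 0, 0], [0, 0, 0], [0, 0, 0], [0, 0, 0]]}}

```text
time_s: 10.27
tool_pos: [604.8, 281.4, 123.1]
ee_rot: [0.158, 0.711, 0.669, 0.149]
ft_force: [-0.1, 0.7, -1.3]
finger_gap: 20.7
```

```bash
cat > chk.py <<'E'
from fit import *
from go import arms,plan
from scipy.spatial.transform import Rotation as Ro
def run(X,Y,yaw,pic=None,h=2,lx=-8):
    for n in('top','scene'):
        im,d,p=grab(n);P=cloud(d,p).reshape(-1,3); im=im.reshape(-1,3).astype(int)
        c,s=np.cos(yaw),np.sin(yaw);Rz=np.array([[c,-s,0],[s,c,0],[0,0,1]])
        A=((P-[X,Y,0])@Rz-[0,0,100])@RA
        k=(abs(A[:,0]+5)<45)&(abs(A[:,1])<95)&(A[:,2]>-12)&(A[:,2]<50)&(abs(A[:,1])>28)
        A=A[k]
        for sg in(-1,1):
            for nm,lo,hi in(('in',28,42),('arm',44,56),('out',58,95)):
                t=A[(A[:,1]*sg>lo)&(A[:,1]*sg<hi)]
                if len(t)>4: print(n,sg,nm,len(t),'x',np.percentile(t[:,0],[3,97]).round(1),'z',np.percentile(t[:,2],[5,50,95]).round(1),'ymax',round(np.abs(t[:,1]).max(),1))
    plan(*arms(X,Y,yaw,lx,h),yaw,.4363)
    if pic: im=np.load('scene.npz')['im']; cv2.imwrite('pics/%s.png'%pic,cv2.resize(im[250:350,270:370],None,fx=6,fy=6,interpolation=cv2.INTER_CUBIC)[...,::-1])
E
python3 -c "
from chk import *
run(624.3,281,-.06,'s3')"
```

```text
top -1 in 47 x [-15.7   5.2] z [21.1 24.3 28. ] ymax 41.9
top -1 arm 110 x [-25.7  29.9] z [-2.8 13.9 28.2] ymax 56.0
top -1 out 74 x [-17.3   4. ] z [22.1 24.4 28. ] ymax 78.9
top 1 arm 59 x [ 1.5 29.8] z [-4.4  1.1 24.5] ymax 54.5
top 1 out 18 x [-2.7  3. ] z [23.3 30.2 34.2] ymax 74.2
scene -1 in 25 x [-18.    6.1] z [18.3 22.1 23.9] ymax 41.7
scene -1 arm 90 x [-27.5  29.7] z [-8.4 -0.8 23. ] ymax 55.6
scene -1 out 36 x [-15.7   6.6] z [18.2 22.2 24.3] ymax 79.8
scene 1 in 26 x [-19.1   5. ] z [19.6 24.  25.1] ymax 41.8
scene 1 arm 93 x [-28.9  28.7] z [-7.8  0.6 24.6] ymax 56.0
scene 1 out 32 x [-16.6  24.2] z [-1.1 25.6 31.7] ymax 77.0
t 10.37 pos [604.8 281.4 123.1] F [ 0.7 -0.5 -2.5] gap 21.0 q7 -0.57
shift units now-frame [ 0.018 -0.003  0.424] target-frame [ 0.018 -0.003  0.424] twist [ 0.011 -0.006 -0.001]
```

View pics/s3.png

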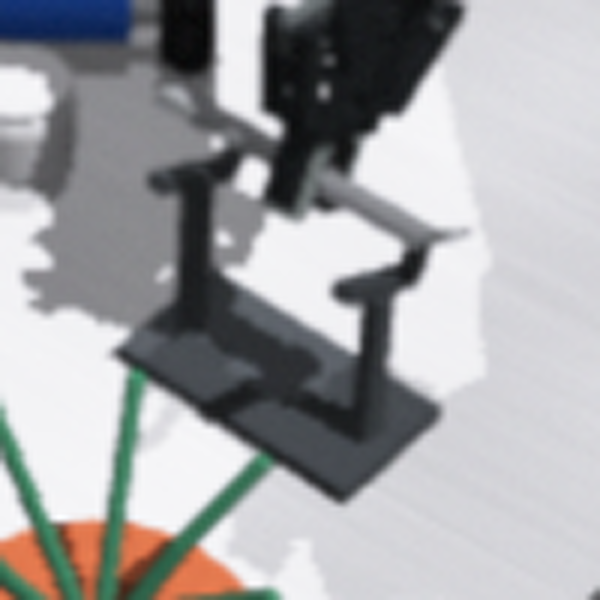

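The lever is parallel to both arms, about 17 mm above them and just uphill of the stops. I'll go down slowly until it touches.

Emit:
{"op": "arm_command", "data": {"fingers": [0, 0, 0, 0, 0, 0, 0], "translation": [[0.0, 0, 0.1], [0, 0, 0.1], [0, 0, 0.08], [0, 0, 0.06], [0, 0, 0.04], [0, 0, 0], [0, 0, 0]], "twist": [[0, 0, 0], [0, 0, 0], [0, 0, 0], [0, 0, 0], [0, 0, 0], [0, 0, 0], [0, 0, 0]]}}

```text
time_s: 10.95
tool_pos: [611.2, 280.7, 108.5]
ee_rot: [0.158, 0.711, 0.669, 0.149]
ft_force: [-0.5, 0.7, -1.4]
finger_gap: 20.5
```

```bash
python3 -c "
from chk import *
run(624.3,281,-.06,None,0)"
```

```text
top -1 in 53 x [-17.    4.3] z [ 4.9  9.1 11.9] ymax 41.7
top -1 arm 101 x [-25.6  30.1] z [-1.8  5.7 13.2] ymax 56.0
top -1 out 82 x [-18.    4.1] z [ 2.3  8.4 12.6] ymax 80.1
top 1 arm 57 x [ 2.1 30. ] z [-3.   0.6  8.5] ymax 55.8
top 1 out 14 x [-2.3  2.4] z [ 8.5 13.7 18.2] ymax 73.3
scene -1 in 26 x [-17.5   3.8] z [2.4 7.4 9.3] ymax 41.7
scene -1 arm 78 x [-27.5  29.2] z [-7.7 -0.3  9.6] ymax 55.5
scene -1 out 39 x [-19.1   4.3] z [2.6 6.4 8.6] ymax 81.0
scene 1 in 26 x [-19.6   2.3] z [3.5 7.9 9.4] ymax 41.3
scene 1 arm 77 x [-29.3  29.1] z [-8.8  0.4 10.2] ymax 56.0
scene 1 out 26 x [-14.4   6.6] z [ 2.8 10.3 16.4] ymax 77.5
t 11.05 pos [611.3 280.8 108.7] F [ 0.1  0.1 -1.3] gap 20.6 q7 -0.56
shift units now-frame [0.023 0.003 0.08 ] target-frame [0.023 0.003 0.08 ] twist [ 0.007 -0.002 -0.   ]
```

Emit:
{"op": "arm_command", "data": {"fingers": [0, 0, 0, 0], "translation": [[0.0, 0, 0.03], [0, 0, 0.03], [0, 0, 0], [0, 0, 0]], "twist": [[0, 0, 0], [0, 0, 0], [0, 0, 0], [0, 0, 0]]}}

```text
time_s: 11.38
tool_pos: [612.2, 280.9, 106.7]
ee_rot: [0.158, 0.711, 0.669, 0.149]
ft_force: [-4.3, -0.9, 6.5]
finger_gap: 20.9
```

Emit:
{"op": "arm_command", "data": {"fingers": [0, 0, 0], "translation": [[0.0, 0, 0.02], [0, 0, 0.0], [0, 0, 0]], "twist": [[0, 0, 0], [0, 0, 0], [0, 0, 0]]}}

```text
time_s: 11.63
tool_pos: [612.3, 280.9, 106.6]
ee_rot: [0.158, 0.711, 0.669, 0.149]
ft_force: [-14.3, -0.0, 19.9]
finger_gap: 20.9
```

Emit:
{"op": "arm_command", "data": {"fingers": [0, 0, 0, 0, 0], "translation": [[0.0, 0, -0.025], [0, -0.03, 0.0], [0, -0.02, 0], [0, 0, 0], [0, 0, 0]], "twist": [[0, 0, 0], [0, 0, 0], [0, 0, 0], [0, 0, 0], [0, 0, 0]]}}

```text
time_s: 12.05
tool_pos: [610.7, 280.9, 106.0]
ee_rot: [0.158, 0.711, 0.669, 0.149]
ft_force: [-1.7, 0.2, 5.7]
finger_gap: 20.5
```

```bash
python3 -c "
from chk import *
run(624.3,281,-.06,'s4',0,-11)"
```

```text
top -1 in 48 x [-17.6   3.2] z [ 3.7  7.1 10.4] ymax 42.0
top -1 arm 96 x [-26.8  30.1] z [-1.9  3.7 12.5] ymax 56.0
top -1 out 81 x [-18.6   2.5] z [ 2.   6.5 10.4] ymax 80.0
top 1 arm 58 x [ 0.2 30.2] z [-4.4  1.1  6.9] ymax 55.6
top 1 out 16 x [-4.9  1.7] z [ 3.7  9.4 16. ] ymax 75.4
scene -1 in 26 x [-19.3   4.2] z [0.8 4.6 6.6] ymax 41.7
scene -1 arm 80 x [-27.5  28.2] z [-8.7 -0.7 11.1] ymax 55.9
scene -1 out 36 x [-19.4   3.4] z [0.7 5.  6.9] ymax 78.2
scene 1 in 31 x [-21.8   2.5] z [0.3 5.2 6.5] ymax 41.9
scene 1 arm 76 x [-25.1  28.6] z [-8.5  0.8 10.8] ymax 56.0
scene 1 out 27 x [-20.1   7.2] z [ 0.2  7.2 13.5] ymax 75.8
t 12.15 pos [610.6 280.9 106. ] F [-1.6 -0.4  5.3] gap 20.6 q7 -0.57
shift units now-frame [ 0.022 -0.03   0.025] target-frame [ 0.022 -0.03   0.025] twist [ 0.013 -0.004 -0.001]
```

Emit:
{"op": "arm_command", "data": {"fingers": [0, 0, 0, 0, 0], "translation": [[0, -0.02, 0], [0, -0.02, 0.0], [0, -0.02, 0], [0, 0, 0], [0, 0, 0]], "twist": [[0, 0, 0], [0, 0, 0], [0, 0, 0], [0, 0, 0], [0, 0, 0]]}}

```text
time_s: 12.57
tool_pos: [608.9, 281.0, 105.2]
ee_rot: [0.158, 0.711, 0.669, 0.149]
ft_force: [1.4, -0.5, 5.5]
finger_gap: 20.6
```

Emit:
{"op": "arm_command", "data": {"fingers": [0.3, 0.35, 0.4, 0.45, 0.45, 0.45, 0.45, 0.45, 0.45, 0.45, 0.45, 0.45, 0.45], "translation": [[0, 0, 0], [0, 0, 0], [0, 0, 0], [0, 0, 0], [0, 0, 0], [0, 0, -0.1], [0, 0, -0.3], [0, 0, -0.6], [0, 0, -0.7], [0, 0, -0.7], [0, 0, -0.5], [0, 0, -0.3], [0, 0, 0]], "twist": [[0, 0, 0], [0, 0, 0], [0, 0, 0], [0, 0, 0], [0, 0, 0], [0, 0, 0], [0, 0, 0], [0, 0, 0], [0, 0, 0], [0, 0, 0], [0, 0, 0], [0, 0, 0], [0, 0, 0]]}}

```text
time_s: 13.65
tool_pos: [553.7, 284.9, 223.3]
ee_rot: [0.158, 0.71, 0.669, 0.15]
ft_force: [0.2, -0.4, -0.0]
finger_gap: 38.7
```

```bash
python3 -c "
from chk import *
run(624.3,281,-.06,'s5',0,-11)
plan(510.3,31.3,260,.659,0)
P=cloud(*[(d,p) for im,d,p in [grab('top')]][0])
q=P.reshape(-1,3); r=q[:,:2]-[510.3,31.3]; al=r@[-.612,.79]; pe=r@[.79,.612]
for a in (-30,0,30):
  k=(abs(al-a)<18)&(q[:,2]>6)&(abs(pe)<110)&(q[:,2]<60); print(a,np.histogram(pe[k],np.arange(-110,111,10))[0])
"
```

```text
top -1 in 48 x [-20.    0.8] z [ 2.6  6.4 10.3] ymax 41.3
top -1 arm 99 x [-26.5  29.8] z [-3.   3.6 13.6] ymax 55.9
top -1 out 81 x [-21.4  -0.1] z [3.  6.4 9.4] ymax 79.6
top 1 in 8 x [-6.6  0.2] z [ 3.1  8.4 10.7] ymax 32.5
top 1 arm 52 x [ 4.7 30. ] z [-5.   0.7  3.8] ymax 54.3
scene -1 in 26 x [-25.    0.2] z [0.8 4.4 6.6] ymax 41.2
scene -1 arm 81 x [-30.   29.3] z [-8.8 -0.5  9.8] ymax 56.0
scene -1 out 36 x [-22.1   0.7] z [0.1 4.8 6.5] ymax 78.8
scene 1 in 28 x [-22.2   0.3] z [1.2 5.4 7.2] ymax 40.8
scene 1 arm 75 x [-28.6  29. ] z [-7.5  0.4  9.6] ymax 55.9
scene 1 out 27 x [-23.8   1.7] z [ 0.5  8.1 14.2] ymax 79.0
t 13.75 pos [554.  284.4 220.7] F [-0.6  0.  -0.7] gap 38.2 q7 -0.58
shift units now-frame [0.019 0.041 3.223] target-frame [0.021 0.044 3.223] twist [ 0.006 -0.005  0.001]
t 13.75 pos [554.  284.4 220.7] F [-0.6  0.  -0.7] gap 38.2 q7 -0.58
shift units now-frame [-6.381 -0.23  -1.195] target-frame [-4.333 -4.739 -0.983] twist [ 3.484  1.305 -5.893]
-30 [50 47  4  0  2  1  1  0  0 23 54 49 19  0  3  0  0 11 12 12  9  0]
0 [38 49 14  1  1  0  0  0  0 25 55 49 21  2  0  0 45 51 52 51 48 32]
30 [25 52 24  1  0  1  2  2  0 28 53 49 23  2  0  1 22 34 39 39 29 15]
```

View pics/s5.png

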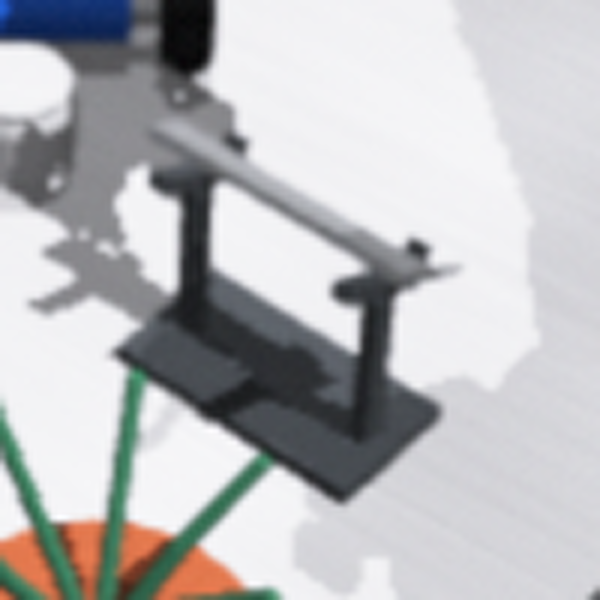

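The lever lies flat against both stops: its edges are at x −21 to 0 in the arms frame, centred to within about 2 mm. Next I'll upright and turn the tool and go over the pump.

Emit:
{"op": "arm_command", "data": {"fingers": [0.6, 0.6, 0.6, 0.6, 0.6, 0.6, 0.6, 0.6, 0.6, 0.6, 0.6, 0.6, 0.6, 0.6, 0.6, 0.6, 0.6, 0.6, 0.6, 0.6], "translation": [[0, 0, 0], [0, 0, 0], [0, 0, 0], [0, 0, 0], [0, 0, 0], [0, 0, 0], [0, 0, 0], [0, 0, 0], [-0.22, -0.24, 0.0], [-0.43, -0.47, 0.15], [-0.43, -0.47, 0.2], [-0.43, -0.47, 0.2], [-0.43, -0.47, 0.2], [-0.43, -0.47, 0.2], [-0.43, -0.47, 0.2], [-0.43, -0.47, 0.2], [-0.43, -0.47, 0.2], [-0.43, -0.47, 0.2], [-0.43, -0.47, 0.2], [-0.22, -0.24, 0]], "twist": [[0.4355, 0.163, -0.737], [0.4355, 0.163, -0.737], [0.4355, 0.163, -0.737], [0.4355, 0.163, -0.737], [0.4355, 0.163, -0.737], [0.4355, 0.163, -0.737], [0.4355, 0.163, -0.737], [0.4355, 0.163, -0.737], [0, 0, 0], [0, 0, 0], [0, 0, 0], [0, 0, 0], [0, 0, 0], [0, 0, 0], [0, 0, 0], [0, 0, 0], [0, 0, 0], [0, 0, 0], [0, 0, 0], [0, 0, 0]]}}

```text
time_s: 15.47
tool_pos: [505.2, 4.0, 140.7]
ee_rot: [-0.001, 0.442, 0.897, -0.001]
ft_force: [-0.4, -0.9, -1.4]
finger_gap: 51.2
```

```bash
python3 go.py 510.3 31.3 28 .659 0
```

```text
t 15.47 pos [505.2   4.  140.7] F [-0.4 -0.9 -1.4] gap 51.2 q7 0.45
shift units now-frame [0.459 0.528 2.815] target-frame [0.46  0.519 2.817] twist [-0.031 -0.008 -0.026]
```

Emit:
{"op": "arm_command", "data": {"fingers": [0.6, 0.6, 0.6, 0.6, 0.6, 0.6, 0.6, 0.6, 0.6, 0.6, 0.6], "translation": [[0.15, 0.17, 0], [0.16, 0.18, 0], [0.15, 0.175, 0], [0, 0, 0], [0, 0, 0.3], [0, 0, 0.5], [0, 0, 0.5], [0, 0, 0.4], [0, 0, 0.2], [0, 0, 0], [0, 0, 0]], "twist": [[-0.03, -0.008, -0.026], [0, 0, 0], [0, 0, 0], [0, 0, 0], [0, 0, 0], [0, 0, 0], [0, 0, 0], [0, 0, 0], [0, 0, 0], [0, 0, 0], [0, 0, 0]]}}

```text
time_s: 16.38
tool_pos: [512.0, 35.2, 67.1]
ee_rot: [0.001, 0.439, 0.899, 0.001]
ft_force: [-0.1, -0.0, 0.1]
finger_gap: 50.5
```

```bash
python3 - <<'E'
from h import *
im,d,p=grab('scene'); cv2.imwrite('pics/s6.png',cv2.resize(im[190:290,200:330],None,fx=5,fy=5,interpolation=cv2.INTER_CUBIC)[...,::-1])
E
python3 go.py 510.3 31.3 28 .659 0
```

```text
t 16.43 pos [512.2  35.1  67.6] F [ 0.4 -0.7 -0.6] gap 51.1 q7 0.4
shift units now-frame [-0.044 -0.101  0.989] target-frame [-0.046 -0.097  0.989] twist [0.032 0.014 0.029]
```

View pics/s6.png

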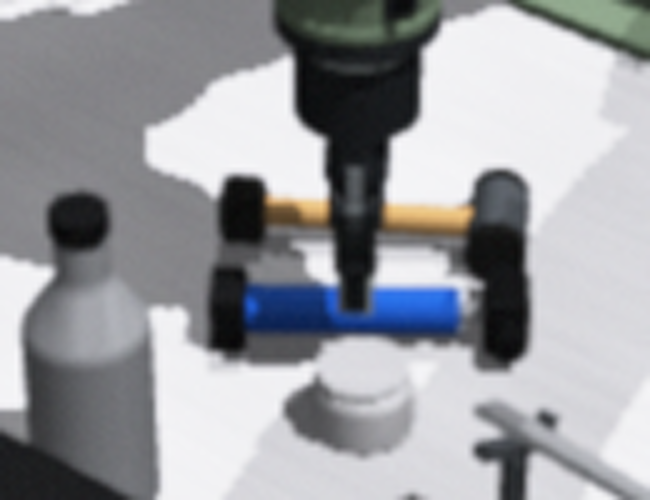

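The gripper is above mid-barrel at (355,310), and the tin at (365,390) and mallet handle at (370,215) are both clear of it. I'll correct the offset, go down and grip.

Emit:
{"op": "arm_command", "data": {"fingers": [0.6, 0.6, 0.6, 0.6, 0.6, 0.6, 0.6, 0.6, 0, 0, 0, 0, 0, 0, 0, 0, 0, 0, 0], "translation": [[-0.045, -0.1, 0], [0, 0, 0], [0, 0, 0.2], [0, 0, 0.35], [0, 0, 0.25], [0, 0, 0.15], [0, 0, 0], [0, 0, 0], [0, 0, 0], [0, 0, 0], [0, 0, 0], [0, 0, 0], [0, 0, 0], [0, 0, 0], [0, 0, 0], [0, 0, 0], [0, 0, 0], [0, 0, 0], [0, 0, 0]], "twist": [[0.03, 0.014, 0.03], [0, 0, 0], [0, 0, 0], [0, 0, 0], [0, 0, 0], [0, 0, 0], [0, 0, 0], [0, 0, 0], [0, 0, 0], [0, 0, 0], [0, 0, 0], [0, 0, 0], [0, 0, 0], [0, 0, 0], [0, 0, 0], [0, 0, 0], [0, 0, 0], [0, 0, 0], [0, 0, 0]], "grip_force": 60}}

```text
time_s: 18.02
tool_pos: [510.1, 31.0, 29.6]
ee_rot: [0.0, 0.44, 0.898, 0.0]
ft_force: [-3.2, 0.1, 7.9]
finger_gap: 28.4
```

```bash
python3 go.py 510.3 31.3 180 .659 0
```

```text
t 18.02 pos [510.1  31.   29.6] F [-3.2  0.1  7.9] gap 28.4 q7 0.39
shift units now-frame [ 2.000e-03  1.000e-02 -3.761e+00] target-frame [ 2.000e-03  9.000e-03 -3.761e+00] twist [ 0.002  0.001 -0.002]
```

Emit:
{"op": "arm_command", "data": {"fingers": [0, 0, 0, 0, 0, 0, 0, 0, 0, 0, 0], "translation": [[0, 0, -0.1], [0, 0, -0.25], [0, 0, -0.45], [0, 0, -0.6], [0, 0, -0.6], [0, 0, -0.6], [0, 0, -0.6], [0, 0, -0.5], [0, 0, -0.3], [0, 0, -0.1], [0, 0, 0]], "twist": [[0, 0, 0], [0, 0, 0], [0, 0, 0], [0, 0, 0], [0, 0, 0], [0, 0, 0], [0, 0, 0], [0, 0, 0], [0, 0, 0], [0, 0, 0], [0, 0, 0]]}}

```text
time_s: 18.93
tool_pos: [510.1, 31.0, 194.0]
ee_rot: [0.0, 0.44, 0.898, 0.0]
ft_force: [0.4, -0.3, -3.3]
finger_gap: 28.1
```

```bash
cat > pk.py <<'E'
from fit import *
from scipy.spatial.transform import Rotation as Ro
def pump():
    o=sensors.get_obs();q=np.array(o['ee_rot']);R=Ro.from_quat(q[[1,2,3,0]])
    for n in('top','scene'):
        im,d,p=grab(n);P=cloud(d,p).reshape(-1,3);I=im.reshape(-1,3).astype(int);L=R.inv().apply(P-o['tool_pos'])
        b=(I[:,2]>I[:,0]+60)&(abs(L[:,0])<75)&(abs(L[:,0])>16)&(abs(L[:,1])<25)&(abs(L[:,2]-8)<30); s=L[b]
        m=(abs(L[:,1])<26)&(abs(L[:,2]-8)<32)&(abs(L[:,0])>55)&(abs(L[:,0])<130)
        print(n,len(s),'barrel x',np.percentile(s[:,0],[1,99]).round(1),'z(x) fit',np.polyfit(s[:,0],s[:,2],1).round(3),'y(x)',np.polyfit(s[:,0],s[:,1],1).round(3),'ends',np.percentile(L[m][:,0],[1,99]).round(0))
if __name__=='__main__': pump()
E
python3 pk.py; python3 go.py 627.5 -304 215 -.293 0
```

```text
t 18.98 pos [509.8  31.  193. ] F [ 1.   0.4 -4.4] gap 28.3 q7 0.43
shift units now-frame [-8.423 -2.798 -0.552] target-frame [-7.168  5.236 -0.55 ] twist [-2.00e-03 -1.00e-03  7.93e+00]Traceback (most recent call last):
  File "pk.py", line 10, in <module>
    if __name__=='__main__': pump()
                             ~~~~^^
  File "pk.py", line 9, in pump
    print(n,len(s),'barrel x',np.percentile(s[:,0],[1,99]).round(1),'z(x) fit',np.polyfit(s[:,0],s[:,2],1).round(3),'y(x)',np.polyfit(s[:,0],s[:,1],1).round(3),'ends',np.percentile(L[m][:,0],[1,99]).round(0))
                              ~~~~~~~~~~~~~^^^^^^^^^^^^^^^
    return _quantile_unchecked(
        a, q, axis, out, overwrite_input, method, keepdims, weights)
    return _ureduce(a,
                    func=_quantile_ureduce_func,
    ...<5 lines>...
                    overwrite_input=overwrite_input,
                    method=method)
    r = func(a, **kwargs)
    result = _quantile(arr,
                       quantiles=q,
    ...<2 lines>...
                       out=out,
                       weights=wgt)
    slices_having_nans = np.isnan(arr[-1, ...])
                                  ~~~^^^^^^^^^
IndexError: index -1 is out of bounds for axis 0 with size 0
```

Emit:
{"op": "arm_command", "data": {"fingers": [0, 0, 0, 0, 0, 0, 0, 0, 0, 0, 0, 0], "translation": [[0, 0, -0.1], [0, 0, -0.1], [0, 0, -0.1], [0, 0, -0.1], [0, 0, -0.1], [0, 0, -0.1], [0, 0, 0], [0, 0, 0], [0, 0, 0], [0, 0, 0], [0, 0, 0], [0, 0, 0]], "twist": [[0, 0, 0.4], [0, 0, 0.72], [0, 0, 0.8], [0, 0, 0.8], [0, 0, 0.8], [0, 0, 0.8], [0, 0, 0.8], [0, 0, 0.8], [0, 0, 0.8], [0, 0, 0.8], [0, 0, 0.41], [0, 0, 0]]}}

```text
time_s: 19.98
tool_pos: [509.6, 31.1, 215.9]
ee_rot: [-0.0, 0.803, 0.595, -0.001]
ft_force: [0.8, 0.1, -3.0]
finger_gap: 28.3
```

Emit:
{"op": "arm_command", "data": {"fingers": [0, 0, 0, 0, 0, 0, 0, 0, 0, 0, 0, 0, 0, 0, 0, 0, 0], "translation": [[-0.2, 0.15, 0], [-0.4, 0.29, 0], [-0.5, 0.365, 0], [-0.5, 0.365, 0], [-0.5, 0.365, 0], [-0.5, 0.365, 0], [-0.5, 0.365, 0], [-0.5, 0.365, 0], [-0.5, 0.365, 0], [-0.5, 0.365, 0], [-0.5, 0.365, 0], [-0.5, 0.365, 0], [-0.5, 0.365, 0], [-0.5, 0.365, 0], [-0.4, 0.3, 0], [-0.17, 0.12, 0], [0, 0, 0]], "twist": [[0, 0, 0], [0, 0, 0], [0, 0, 0], [0, 0, 0], [0, 0, 0], [0, 0, 0], [0, 0, 0], [0, 0, 0], [0, 0, 0], [0, 0, 0], [0, 0, 0], [0, 0, 0], [0, 0, 0], [0, 0, 0], [0, 0, 0], [0, 0, 0], [0, 0, 0]]}}

```text
time_s: 21.4
tool_pos: [626.9, -307.2, 215.3]
ee_rot: [-0.0, 0.803, 0.596, -0.001]
ft_force: [-0.9, -0.4, -3.4]
finger_gap: 28.1
```

```bash
sed -i 's/^        print(n,len(s)/        if len(s)>5: print(n,len(s)/' pk.py; python3 pk.py; python3 go.py 627.5 -304 160 -.293 0
python3 - <<'E'
from h import *
im=np.load('scene.npz')['im']; cv2.imwrite('pics/s7.png',cv2.resize(im[150:260,110:240],None,fx=5,fy=5,interpolation=cv2.INTER_CUBIC)[...,::-1])
E
```

```text
top 217 barrel x [16.9 65.5] z(x) fit [-0.011 -3.092] y(x) [-0.008 -2.709] ends [ 55. 108.]
scene 98 barrel x [-32.5  70. ] z(x) fit [ 0.016 -3.764] y(x) [0.047 0.338] ends [-81. 114.]
t 21.5 pos [ 627.3 -304.5  215.9] F [ 0.9  0.6 -3.4] gap 28.0 q7 0.19
shift units now-frame [0.012 0.004 1.398] target-frame [0.012 0.002 1.398] twist [-0.014 -0.001  0.005]
```

View pics/s7.png

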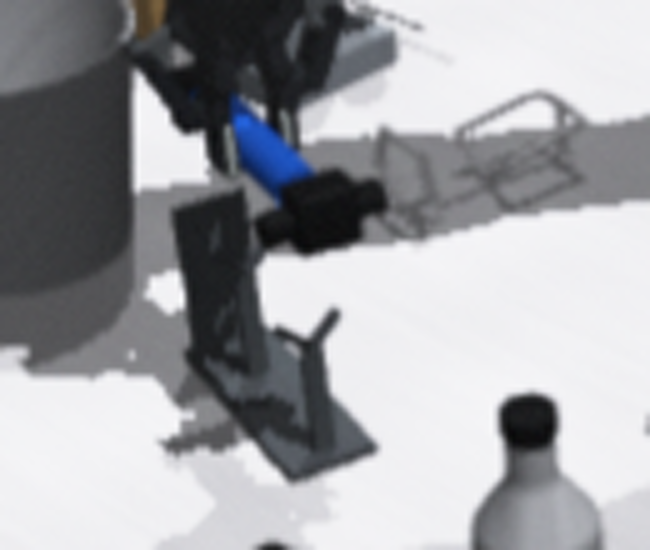

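The pump is level and centred in the grip, with its T-handle on the near side and its head towards the end plate. I'll go down to about 15 mm above the seat and check.

Emit:
{"op": "arm_command", "data": {"fingers": [0, 0, 0, 0, 0, 0, 0, 0, 0], "translation": [[0.01, 0, 0.2], [0, 0, 0.4], [0, 0, 0.4], [0, 0, 0.4], [0, 0, 0.3], [0, 0, 0.2], [0, 0, 0.1], [0, 0, 0], [0, 0, 0]], "twist": [[0, 0, 0], [0, 0, 0], [0, 0, 0], [0, 0, 0], [0, 0, 0], [0, 0, 0], [0, 0, 0], [0, 0, 0], [0, 0, 0]]}}

```text
time_s: 22.25
tool_pos: [628.1, -303.8, 137.3]
ee_rot: [0.0, 0.803, 0.596, -0.0]
ft_force: [0.9, -0.1, -4.1]
finger_gap: 27.8
```

```bash
python3 pk.py; python3 go.py 627.5 -304 120.6 -.293 0
python3 - <<'E'
from h import *
im=np.load('scene.npz')['im']; cv2.imwrite('pics/s8.png',cv2.resize(im[175:255,130:220],None,fx=7,fy=7,interpolation=cv2.INTER_CUBIC)[...,::-1])
E
```

```text
top 193 barrel x [16.7 64.6] z(x) fit [ 0.024 -3.784] y(x) [-0.012 -2.441] ends [ 56. 109.]
scene 101 barrel x [-22.2  67.8] z(x) fit [ 0.049 -4.994] y(x) [0.045 0.624] ends [-100.  113.]
t 22.35 pos [ 628.2 -303.8  137.6] F [-0.2  0.7 -3.7] gap 28.2 q7 0.2
shift units now-frame [-0.01  -0.016  0.425] target-frame [-0.01  -0.016  0.425] twist [0.006 0.001 0.001]
```

View pics/s8.png

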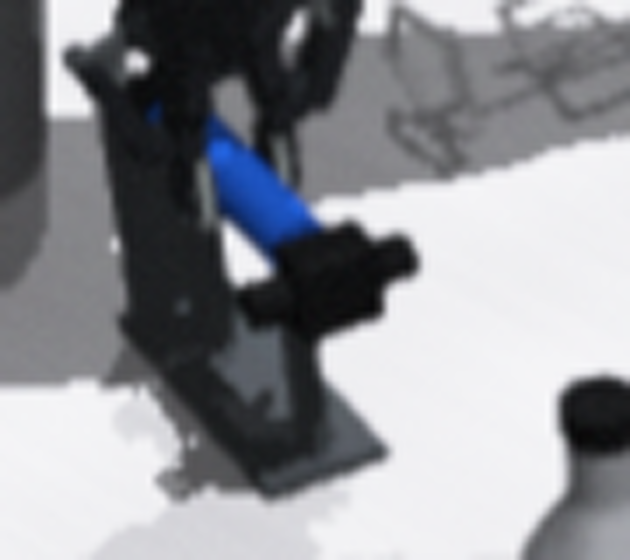

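The pump is in line over both forks, with the hub beyond the near fork. I'll creep down onto the notches.

Emit:
{"op": "arm_command", "data": {"fingers": [0, 0, 0, 0, 0, 0, 0], "translation": [[-0.01, -0.016, 0.1], [0, 0, 0.1], [0, 0, 0.08], [0, 0, 0.06], [0, 0, 0.03], [0, 0, 0], [0, 0, 0]], "twist": [[0, 0, 0], [0, 0, 0], [0, 0, 0], [0, 0, 0], [0, 0, 0], [0, 0, 0], [0, 0, 0]]}}

```text
time_s: 22.93
tool_pos: [627.2, -303.9, 122.0]
ee_rot: [-0.0, 0.803, 0.596, -0.0]
ft_force: [-0.4, -0.7, -3.3]
finger_gap: 28.2
```

Emit:
{"op": "arm_command", "data": {"fingers": [0, 0, 0, 0], "translation": [[0, 0, 0.02], [0, 0, 0.02], [0, 0, 0], [0, 0, 0]], "twist": [[0, 0, 0], [0, 0, 0], [0, 0, 0], [0, 0, 0]]}}

```text
time_s: 23.27
tool_pos: [627.2, -304.0, 120.8]
ee_rot: [-0.0, 0.803, 0.596, -0.0]
ft_force: [-3.6, 1.4, 4.3]
finger_gap: 28.3
```

Emit:
{"op": "arm_command", "data": {"fingers": [0, 0, 0, 0], "translation": [[0, -0.015, 0], [0, 0, 0.015], [0, 0, 0], [0, 0, 0]], "twist": [[0, 0, 0], [0, 0, 0], [0, 0, 0], [0, 0, 0]]}}

```text
time_s: 23.6
tool_pos: [627.1, -303.9, 120.7]
ee_rot: [0.001, 0.803, 0.596, 0.0]
ft_force: [-1.3, 0.4, 9.9]
finger_gap: 28.2
```

```bash
python3 pk.py; python3 -c "
from station import sensors;o=sensors.get_obs();print(o['tool_pos'],o['ft_force'],o['moment'])"
```

```text
top 187 barrel x [17.2 64.5] z(x) fit [ 0.007 -3.366] y(x) [-0.003 -2.799] ends [ 56. 109.]
scene 105 barrel x [-27.   67.8] z(x) fit [ 0.039 -3.288] y(x) [0.045 0.542] ends [-98. 115.]
[ 627.04475407 -303.94044353  120.65789247] [-1.39201479  0.96600642 10.26815217] [0.20348471 0.17870374 0.05110613]
```

The pump is seated with about 13 N on the notches, at the expected height. I'll release it and retreat upward.

Emit:
{"op": "arm_command", "data": {"fingers": [0.36, 0.4, 0.45, 0.5, 0.55, 0.6, 0.6, 0.6, 0.6, 0.6, 0.6, 0.6, 0.6, 0.6, 0.6], "translation": [[0, 0, 0], [0, 0, 0], [0, 0, 0], [0, 0, 0], [0, 0, 0], [0, 0, 0], [0, 0, 0], [0, 0, -0.2], [0, 0, -0.4], [0, 0, -0.6], [0, 0, -0.6], [0, 0, -0.6], [0, 0, -0.4], [0, 0, -0.2], [0, 0, 0]], "twist": [[0, 0, 0], [0, 0, 0], [0, 0, 0], [0, 0, 0], [0, 0, 0], [0, 0, 0], [0, 0, 0], [0, 0, 0], [0, 0, 0], [0, 0, 0], [0, 0, 0], [0, 0, 0], [0, 0, 0], [0, 0, 0], [0, 0, 0]]}}

```text
time_s: 24.95
tool_pos: [627.0, -304.0, 241.6]
ee_rot: [0.001, 0.803, 0.596, 0.0]
ft_force: [0.5, -0.5, 0.5]
finger_gap: 51.5
```

Emit:
{"op": "arm_command", "data": {"fingers": [0.6, 0.6, 0.6, 0.6, 0.6, 0.6, 0.6, 0.6, 0.6, 0.6], "translation": [[0, -0.3, -0.2], [0, -0.6, -0.2], [0, -0.6, 0], [0, -0.6, 0], [0, -0.6, 0], [0, -0.6, 0], [0, -0.4, 0], [0, -0.2, 0], [0, 0, 0], [0, 0, 0]], "twist": [[0, 0, 0], [0, 0, 0], [0, 0, 0], [0, 0, 0], [0, 0, 0], [0, 0, 0], [0, 0, 0], [0, 0, 0], [0, 0, 0], [0, 0, 0]]}}

```text
time_s: 25.78
tool_pos: [477.4, -258.7, 255.4]
ee_rot: [-0.0, 0.803, 0.596, -0.0]
ft_force: [-0.3, -0.2, 0.0]
finger_gap: 51.2
```

Run:
```python
from chk import *
run(624.3,281,-.06,None,0,-11)
out=[]
for n in('top','scene'):
    D=np.load(n+'.npz');P=cloud(D['d'],vision.camera_params(n));I=D['im'].astype(int)
    blue=(I[...,2]>I[...,0]+50)
    q=P[blue]; q=reg(q,627,-304,120,60,150); c=q.mean(0)
    dd=np.array([.289,.957]); al=(q[:,:2]-[627.3,-304])@dd; pe=(q[:,:2]-[627.3,-304])@[.957,-.289]
    print(n,'barrel along',np.percentile(al,[1,99]).round(1),'pe(al)',np.polyfit(al,pe,1).round(3),'z(al)',np.polyfit(al,q[:,2],1).round(3),'ztop',np.percentile(q[:,2],97).round(1))
    out.append(q)
    q=reg(P,570,88,40,38,52); print(' tin',rect(q)[0]); 
a=np.load('scene.npz')['im'];b=np.load('top.npz')['im']
o=np.zeros((400,800,3),np.uint8);o[:,:400]=cv2.resize(a[160:260,120:220],(400,400));o[:,400:]=cv2.resize(b[60:260,210:410],(400,400));cv2.imwrite('pics/s9.png',o[...,::-1])
```

```text
top -1 in 49 x [-20.2   0. ] z [ 1.9  7.2 10.1] ymax 41.7
top -1 arm 99 x [-26.3  30.3] z [-2.8  2.8 13.3] ymax 55.9
top -1 out 80 x [-21.5  -0.1] z [ 3.6  6.8 10.3] ymax 79.8
top 1 in 46 x [-20.6   1. ] z [3.2 6.1 9.6] ymax 41.2
top 1 arm 104 x [-24.7  29.5] z [-3.6  3.3 11.6] ymax 55.8
top 1 out 51 x [-18.4  -1.4] z [ 4.5 10.1 15.7] ymax 75.7
scene -1 in 26 x [-23.4   0.5] z [0.2 4.6 6.4] ymax 41.4
scene -1 arm 78 x [-29.4  31. ] z [-8.4 -0.3 10.5] ymax 55.9
scene -1 out 38 x [-22.4   1.5] z [0.2 4.8 6.1] ymax 78.9
scene 1 in 32 x [-21.4  -0.8] z [0.8 5.2 7.5] ymax 42.0
scene 1 arm 76 x [-26.9  28.9] z [-9.   0.4  9.6] ymax 55.9
scene 1 out 27 x [-22.1   1.1] z [ 0.9  8.  12.8] ymax 76.0
t 25.88 pos [ 477.8 -258.7  255.3] F [-0.3 -0.   0.1] gap 51.3 q7 0.25
shift units now-frame [13.894 -0.731  3.769] target-frame [13.689  0.665  4.467] twist [-3.627  0.422 -1.909]
top barrel along [-45.8  64.6] pe(al) [-0.013 -2.585] z(al) [-7.00000e-03  1.23168e+02] ztop 129.2
 tin [570.6  88. ]
scene barrel along [-64.6  68.5] pe(al) [-2.000e-03  3.113e+00] z(al) [-1.0000e-02  1.2265e+02] ztop 129.6
 tin [573.2  91. ]
```

View pics/s9.png

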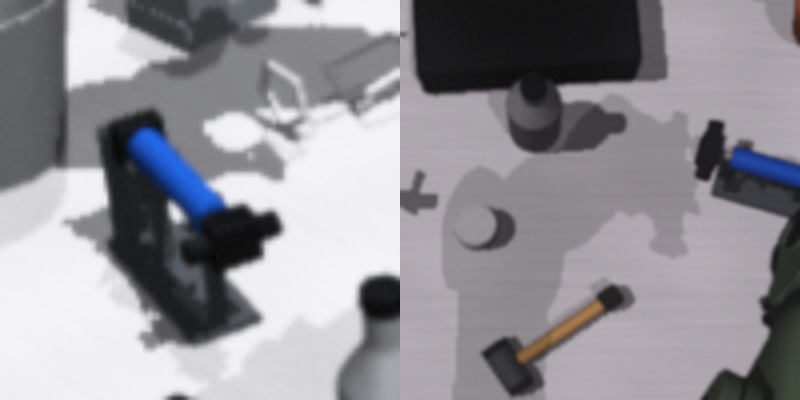

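The pump lies level in both notches, with its head by the end plate and its handle beyond the other fork. The tin and mallet have not moved, and the arm is clear.

```bash
python3 -c "
from station import sign_off; print(sign_off())"
```

```text
the job is handed in; nothing more can be done
None
```

The lever is on the cradle and the pump is in the rest. I handed the job in at about 26 s of the 64 s allowed; no verdict was reported.

- **Lever:** it lies flat on both arms against the stops. Its centre is at about x −11 mm and y −1.5 mm in the arms frame, and its top face is 5–7 mm above the arms, which fits the 6 mm thickness. The highest contact force I saw while setting it down was about 25 N.
- **Pump:** it sits level in both notches, with the head by the end plate and the T-handle beyond the other fork. The barrel is centred within about 2 mm and in line to about 0.01 rad. It carried about 13 N when I let go.
- **Bystanders:** the tin measured within about 1 mm of its starting place. In the last picture the mallet and flask looked undisturbed. I did not measure the cage and spanner, but the arm did not go near them.
- **Disagreement:** the two cameras put the barrel's sideways position at −2.6 mm and +3.1 mm. Each sees a different side of it, so I relied on the force readings and the expected seat height to judge that it was seated.
- **Rest position:** fits of the rest's origin varied by a few mm, so I worked it out from its end plate and the line of the lever.

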